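Hold a bun foot down in the sprung ring of the foot sander

TASK

Sand the sole of the round-bodied turned furniture foot: first press the sander's dust-box lid shut until it clicks and stays shut, as its safety interlock needs. Then stand the bun foot upright, sole down, in the sprung ring cradle and press it down until the sole bears on the abrasive disc below, and finish while still holding it pressed down there: do not let go. Leave the tapered foot, tape roll, drill and steel plate where they are.

Things in the scene. Friction and masses are not known exactly. Their poses are not given: they have to be found in the camera images.
- sander: Low bench sander fixed to the bench. Left half (own +y): grey housing 170 x 155 mm, 42 mm high, with abrasive disc and sprung ring, a motor 72 mm high behind it (+x). Right half: dark dust box 130 (x) x 120 (y) x 90 mm high with hinged lid. Origin at bench level; cradle axis at (0, +80 mm), dust box centre at (0, -85 mm). z up; x points away from the robot at yaw 0.
- disc_centre (a point): Centre of the top face of the abrasive disc (92 mm diameter, reddish, 46 mm above the bench), on the cradle axis, under the ring. It does not move.
- ring_centre (a point): Centre of the top face of the cradle's aluminium ring: outer diameter 84, hole 54, 8 mm thick, on three sprung sleeves (58 mm from the axis, 4 mm above the ring). Top face 80 mm above the bench at rest; slides vertically only, and this point moves with it. The bun foot's round body sits in the hole and centres itself; its sole is then about 15 mm below this point.
- ring (a joint): How far the ring is pressed down, in m: 0 at rest (up). Spring 6 N at 0, rising by 0.4 N per mm; the bun foot's weight alone does not sink it. The sole of a seated bun foot meets the disc at about 0.019 (within 1 mm), where the spring pushes up about 13.5 N. The ring's own stop is at 0.024.
- lid (a joint): Angle of the dust-box lid in rad: 0 shut, 0.65 to 1.0 at the start, 1.1 at most. It stays where left when well open, but from below about 0.4 it springs back up to 0.4 unless clicked home: a sprung catch stops it at about 0.11 until pressed with about 8 N at lid_press (a moving hand may feel more), then it snaps in and is held shut at 0 to 0.01.
- lid_hinge (a point): Mid-point of the lid's hinge line, on the far (+x) top rim of the dust box, 90 mm above the bench, 65 mm in +x from the dust box's centre. The hinge line runs along y of the sander.
- lid_press (a point): Where to press: on the lid's top face near its free edge, 115 mm from the hinge line, 6 mm above the underside (which is level with the hinge), on the mid-line. The lid is a flat plate 136 x 124 x 6 mm; its free edge, towards the robot, is 19 mm beyond this point. Open, it leans up from the hinge, free edge high, top face looking up and away from the robot. Moves with the lid.
- bun_foot: The turned wooden bun foot: a ball-shaped body 72 mm in diameter with its centre 39 mm above the sole, a short flat-bottomed sole stub 34 mm in diameter and 8 mm high underneath, and a straight spigot 26 mm in diameter on top, from 73 to 132 mm above the sole. Loose, 0.14 to 0.28 kg, stands upright on the bench. Origin: centre of the sole; z up along the spigot.
- tapered_foot: Another turned wooden foot, not to be used: a straight cone widening upwards from 36 to 60 mm diameter over 66 mm, with a 26 mm spigot up to 120 mm. Loose, upright. Origin at the centre of its underside.
- tape_roll: Roll of cream masking tape lying flat, 110 mm across, 48 mm high. Loose bystander. Origin at the centre of its underside.
- drill: Blue and black cordless drill standing on its battery, 232 mm high, about 250 mm long along its own x, chuck and bit to -x. Loose bystander. Origin under the battery's centre.
- plate: Flat steel mending plate, 28 x 95 x 4 mm, lying on the bench. Loose bystander. Origin at the centre of its underside.

How it is judged:
By the outcome, as a careful person would: the job done as asked, in the order asked, and still so for the second after the job is handed in, while the arm keeps its last pose, push and grip.
It also fails if it takes over 62 s, if anything falls off the work surface, if the arm or the gripper's body presses on something with over 40 N, if the wrist force passes 120 N, or if a joint passes its speed limit or range.

ROBOT

A 6-joint arm with a two-finger parallel gripper is mounted at the origin on the work surface. World frame = base frame: x ahead of the robot, y to its left, z up, the work surface at z = 0. Lengths are in m, angles in rad, forces in N, time in s.
With the tool pointing down it reaches from about 0.35 to 0.875 m from the base axis. Payload 15.5 kg.
Tool frame: the origin (TCP) lies midway between the tips of the shut fingers; the grasp point (between the pads) lies 19 mm behind it; z points along the fingers, y is the line along which they close (so a half turn about z gives the same grasp; the last joint's range is limited). The gripper opens to 85 mm and grips with 20 to 120 N. Pads are 22 mm wide; open, the fingers measure 114 mm over their backs; the gripper's body (76 mm by 85 mm) begins 54 mm behind the grasp point. The pads swing forward as they close: fully open they stand 13 mm farther back than shut.
Start: joints at [1.224, 0.494, 1.345, -0, 1.302, -0.096], TCP at [0.155, 0.605, 0.231] pointing down, gripper open.
Joint ranges: [-2.91, 2.91], [-0.82, 2.16], [0.22, 2.67], [-1.22, 4.37], [0.12, 2.79], [-3.08, 3.08]. Speed limits (rad/s): [1.89, 1.89, 2.57, 3.01, 3.01, 3.01].

INTERFACE

Orientations are given as a 3x3 rotation matrix whose columns are the frame's x, y, z axes.
In Python, from workcell import manip, workorder, read_camera gives the robot as it stands (manip), with the cameras as plain functions and the job (workorder).
- The arm moves only by the shell command python3 jog.py 'ROWS' [OPENING] [FORCE]. ROWS is a JSON list of rows, 1 to 10 of them, each an object with the fields x, y, z (the shift in m), twist (a turn about the tool's z in rad); a field left out counts as zero; each row is the pose to reach, as a shift and turn from the pose commanded when the command began, along the tool's axes at that moment; what a row does not reach only later rows make up. A row lasts 1/10 s, in which the tool goes at most 0.05 m and 0.15 rad, less where a joint would pass 70% of its speed; a pose out of reach is approached as far as the arm can. OPENING is the opening from 0.0 (shut) to 1.0 (fully open), set as the command begins (- or left out keeps the last). The fingers move at their own pace and stop on an object; FORCE is the grip in N (left out, the last holds). Time passes only in rows, so rows that do not move let the fingers close. It prints the time, the measured TCP pose, the force, the opening and the grip force at its end. Input that does not fit is refused with a message, and nothing moves.
- manip.sense(): the state, without advancing time (a new reading comes with each control period).
- read_camera(name): name is "scene" or "side" or "wrist"; returns a dict with "color" (400x640x3 uint8, red, green, blue), "K" (3x3 intrinsics, pixels), "dist" ([k1, k2, p1, p2, k3] as OpenCV has them; the pictures are not rectified), "extrinsics" (4x4, takes a point from world to camera coordinates). Camera axes: x right, y down, z forward; pixel columns grow to the right and rows downward; lengths in m; the calibration is good to about 2 mm. A picture is of the moment at which its call begins. There is no depth.
- workorder.hand_in(): hands the job in; it is judged then, once.
The state is a dict: "time": time; "q": joint angles; "qd": joint speeds; "joint_torque": joint torques, N m; "tool_pos": TCP position; "ee_rot": TCP orientation; "contact_force": force on the tool from outside, world axes, zero at the start; "moment": the same for the moment, N m; "opening": opening from 0.0 (shut) to 1.0 (fully open); "gripper_force": force on a finger pad.
Only numpy, scipy, OpenCV 4.12 (cv2) and the standard library are available. Lean on these libraries where they do the work, as an engineer would, in place of code of your own. Each camera call takes 0.05 s, during which the arm holds its last target. There are 200 camera calls.

## Working session

There is one attempt and no reset: what is moved stays moved. The work goes in short steps, Python scripts to look and compute and a shell command to move; the robot and the scene stay as the last step left them, time stands still between calls to the robot, and variables do not carry over. Pictures are saved under pics/ and viewed, at most 10 in all, crops included, and the job is handed in when it is done.

```bash
ls; mkdir -p pics
python3 - <<'E'
from workcell import manip, workorder, read_camera
import cv2,pickle
s=manip.sense();print(s['tool_pos'],s['ee_rot'],s['time'],s['contact_force'],s['opening'])
d={}
for n in("scene","side","wrist"):
    c=read_camera(n);d[n]=c;cv2.imwrite(f"pics/{n}0.png",c["color"][:,:,::-1]);print(n,c["K"].tolist(),c["dist"],c["extrinsics"].round(3).tolist())
pickle.dump(d,open("c0.pkl","wb"))
E
```

```text
jog.py
pics
workcell.py
[0.15500371 0.60511098 0.23068768] [[-9.68710069e-01  2.48194775e-01 -3.95504947e-04]
 [ 2.48195070e-01  9.68709402e-01 -1.14071659e-03]
 [ 1.00009464e-04 -1.20318602e-03 -9.99999271e-01]] 0.0 [-0.13836855  0.10995508  0.29173481] 0.9992514815222107
scene [[441.02121906157817, 0.0, 324.77908641280527], [0.0, 441.02121906157817, 197.86238378400554], [0.0, 0.0, 1.0]] [0.00857413 0.         0.         0.         0.        ] [[-0.827, 0.561, -0.017, 0.38], [0.382, 0.539, -0.751, -0.191], [-0.412, -0.628, -0.661, 1.485], [0.0, 0.0, 0.0, 1.0]]
side [[394.48014262735165, 0.0, 314.9195192511663], [0.0, 394.48014262735165, 199.27181615022587], [0.0, 0.0, 1.0]] [0.03218113 0.         0.         0.         0.        ] [[0.931, -0.364, 0.015, -0.445], [-0.203, -0.552, -0.809, 0.241], [0.303, 0.75, -0.588, 0.708], [0.0, 0.0, 0.0, 1.0]]
wrist [[283.1898940370814, 0.0, 318.97901913149207], [0.0, 283.1898940370814, 200.8866377459401], [0.0, 0.0, 1.0]] [-0.00848358  0.          0.          0.          0.        ] [[0.248, 0.969, -0.002, -0.623], [0.933, -0.239, 0.268, -0.034], [0.259, -0.068, -0.964, 0.38], [0.0, 0.0, 0.0, 1.0]]
```

View pics/scene0.png

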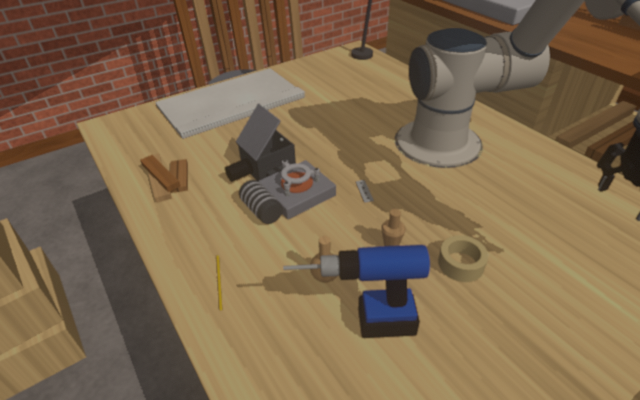

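View pics/side0.png

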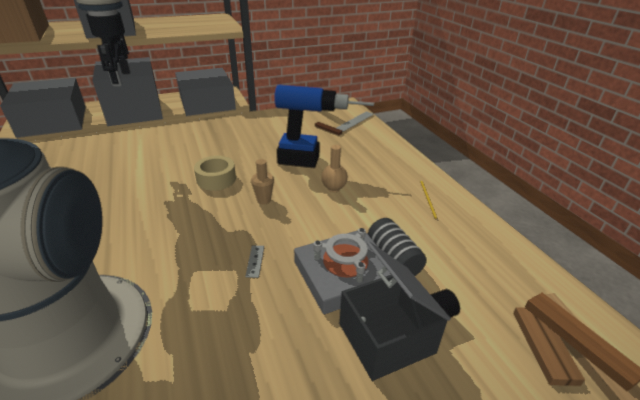

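Scene: ring at (297,172), lid raised at (258,132), bun spigot top at about (325,240), partly behind the drill chuck, and tapered foot at (393,228). Side: ring at (347,245), bun spigot top at (336,150), body at (335,177), and the dust box with its open lid around (395,310). Next I'll enlarge both views for precise pixels.

```bash
cat > h.py <<'E'
import numpy as np,cv2,pickle
def und(c,p): return cv2.undistortPoints(np.array([[p]],float),c["K"],np.array(c["dist"],float))[0,0]
def tri(*obs):
    """obs: (cam,pixel)...; least-squares ray intersection, returns point, rms ray distance"""
    A=[];b=[]
    for c,p in obs:
        E=np.array(c["extrinsics"]);R,t=E[:3,:3],E[:3,3];o=-R.T@t
        d=R.T@np.append(und(c,p),1);d/=np.linalg.norm(d);P=np.eye(3)-np.outer(d,d);A.append(P);b.append(P@o)
    x=np.linalg.lstsq(np.vstack(A),np.hstack(b),rcond=None)[0]
    return x.round(4),[round(float(np.linalg.norm(P@x-q)),4) for P,q in zip(A,b)]
def proj(c,X):
    E=np.array(c["extrinsics"]);X=np.atleast_2d(np.array(X,float))
    return cv2.projectPoints(X,cv2.Rodrigues(E[:3,:3])[0],E[:3,3],c["K"],np.array(c["dist"],float))[0][:,0]
def crop(c,x0,y0,x1,y1,k,name):
    im=cv2.resize(np.ascontiguousarray(c["color"][y0:y1,x0:x1,::-1]),None,fx=k,fy=k,interpolation=cv2.INTER_CUBIC)
    for x in range((x0+19)//20*20,x1,20): cv2.putText(im,str(x),((x-x0)*k,8),0,.3,(0,0,255));cv2.line(im,((x-x0)*k,10),((x-x0)*k,18),(0,0,255))
    for y in range((y0+19)//20*20,y1,20): cv2.putText(im,str(y),(0,(y-y0)*k),0,.3,(0,0,255));cv2.line(im,(20,(y-y0)*k),(28,(y-y0)*k),(0,0,255))
    cv2.imwrite(name,im)
def load(f): return pickle.load(open(f,"rb"))
E
python3 - <<'E'
from h import *
d=load("c0.pkl");s,e=d["scene"],d["side"]
print(tri((s,(325,238)),(e,(336,151))),tri((s,(297,172)),(e,(347,245))),tri((s,(394,213)),(e,(262,163))))
crop(s,220,95,420,245,4,"pics/sc.png");crop(e,250,130,450,280,4,"pics/ec.png")
E
```

```text
(array([0.6286, 0.2497, 0.1239]), [0.0027, 0.0027]) (array([ 0.5272, -0.0402,  0.0808]), [0.0023, 0.0023]) (array([0.4403, 0.2704, 0.1146]), [0.0007, 0.0007])
```

View pics/sc.png

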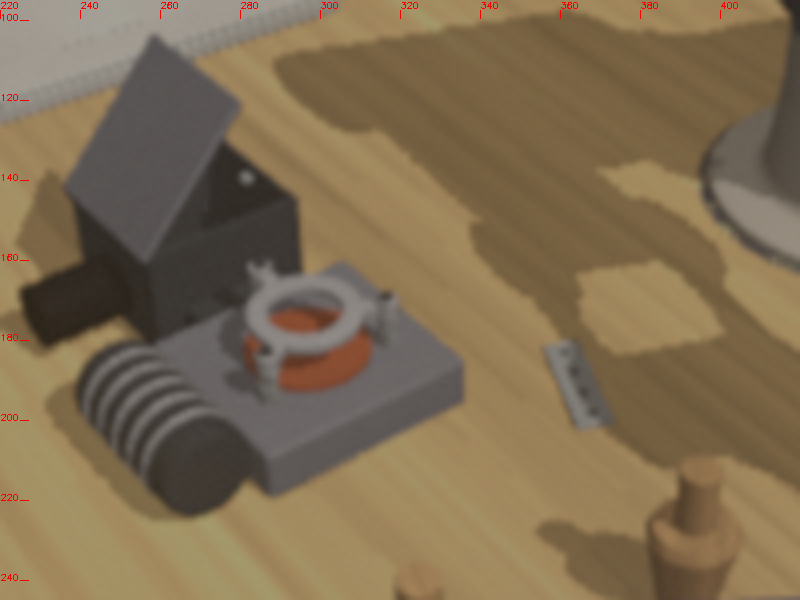

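View pics/ec.png

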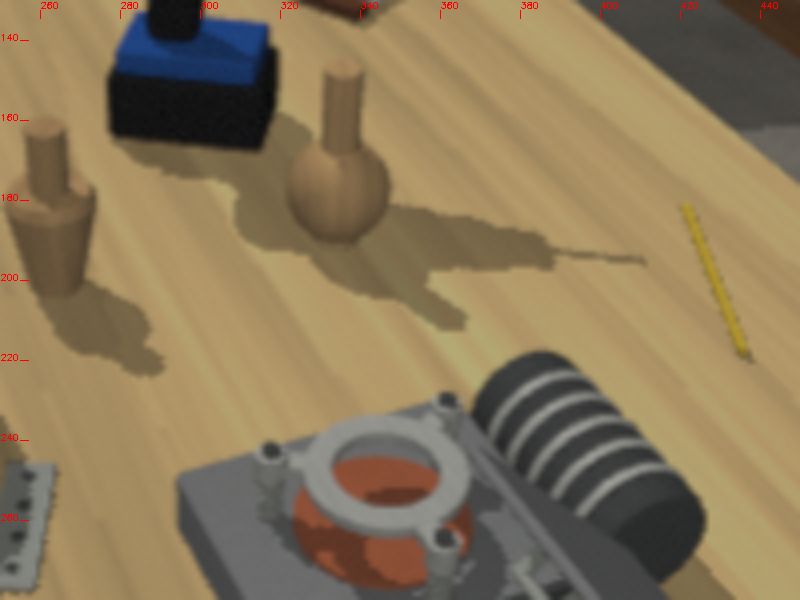

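Bun spigot top: scene (324.5,238.5), side (335.8,147). Ring centre: scene (296.5,172.3), side (346.7,247.3). Lid top corners in scene: (258.7,103.7), (280,120.5), (236.2,141.7), (256.7,160.5). Next I'll fit the sander pose and lid angle.

```bash
cat > fit.py <<'E'
from h import *
from scipy.optimize import least_squares
d=load("c0.pkl");s,e=d["scene"],d["side"]
print("bun top",tri((s,(324.5,238.5)),(e,(335.8,147))),"ring",tri((s,(296.5,172.3)),(e,(346.7,247.3))))
print("housing NL corner",tri((s,(335.7,185.7)),(e,(294.5,249.2))))
def lid(a,u,v,w=.006): return [.065-u*np.cos(a)+w*np.sin(a),-.085+v,.09+u*np.sin(a)+w*np.cos(a)]
def W(p,X):
    c,n=np.cos(p[2]),np.sin(p[2]);X=np.atleast_2d(X)
    return np.c_[p[0]+c*X[:,0]-n*X[:,1],p[1]+n*X[:,0]+c*X[:,1],X[:,2]]
def model(p):
    a=p[3];S=[[0,.08,.08],lid(a,.134,-.062),lid(a,.134,.062),lid(a,-.002,-.062),lid(a,-.002,.062),[-.065,-.025,.09]]
    return W(p,S)
ob=np.array([(296.5,172.3),(258.7,103.7),(280,120.5),(236.2,141.7),(256.7,160.5),(294,145)])
def r(p): return np.r_[(proj(s,model(p))-ob).ravel(),(proj(e,W(p,[[0,.08,.08]]))-[[346.7,247.3]]).ravel()]
f=least_squares(r,[.5,-.12,0,.8]);p=f.x
if __name__=="__main__":
    print(p.round(4),f.fun.round(1))
    print("ring",W(p,[0,.08,.08]),"press",W(p,lid(p[3],.115,0)),"shut press",W(p,lid(0,.115,0)),"hinge",W(p,[.065,-.085,.09]))
E
python3 fit.py
```

```text
bun top (array([0.6325, 0.2566, 0.131 ]), [0.001, 0.001]) ring (array([ 0.5262, -0.0433,  0.0775]), [0.0014, 0.0014])
housing NL corner (array([0.4411, 0.0291, 0.0364]), [0.0006, 0.0006])
[ 0.53   -0.1213  0.0413  0.7939] [-0.3 -0.3 -0.1 -0.9  0.8 -0.4 -1.2 -0.6 -1.3 -0.2  0.5 -0.8 -0.8 -1.7]
ring [[ 0.5267231  -0.04134753  0.08      ]] press [[ 0.52218961 -0.2066752   0.17620843]] shut press [[ 0.48357108 -0.20826938  0.096     ]] hinge [[ 0.59847322 -0.2035262   0.09      ]]
```

```bash
cat >> h.py <<'E'
def go(pos,yaw=None):
    from workcell import manip, workorder, read_camera
    s=manip.sense();R=np.array(s["ee_rot"]);y0=np.arctan2(R[1,1],R[0,1])
    turn=0 if yaw is None else (y0-yaw+np.pi/2)%np.pi-np.pi/2
    print("t",round(s["time"],2),"tcp",np.round(s["tool_pos"],4),"yaw(y axis)",round(y0,3),"q",np.round(s["q"],2),"F",np.round(s["contact_force"],1),"| shift",(R.T@(np.array(pos)-s["tool_pos"])).round(4),"turn",round(turn,3))
E
python3 - <<'E'
from h import *
d=load("c0.pkl");s,e=d["scene"],d["side"]
for n,a,b in(("chuck/body junction",(349,263),(326,100)),("rear top",(428,262),(277,97)),("chuck front",(321,266),(348,101)),("battery near corner",(364,334),(314,166)),("bit tip",(285,268),(373,104)),("tape",(463,250),(215,168))): print(n,*tri((s,a),(e,b)))
go([.525,-.207,.21]);go([.4,.2,.33])
E
```

```text
chuck/body junction [0.6629 0.3921 0.2007] [0.0023, 0.0023]
rear top [0.5421 0.4718 0.1968] [0.0027, 0.0027]
chuck front [0.7139 0.3669 0.2013] [0.0012, 0.0012]
battery near corner [ 0.6414  0.4231 -0.023 ] [0.0009, 0.0009]
bit tip [0.7711 0.3302 0.199 ] [0.0015, 0.0015]
tape [0.3379 0.4094 0.0426] [0.0028, 0.0028]
t 0.15 tcp [0.155  0.6052 0.2308] yaw(y axis) 1.32 q [ 1.22  0.49  1.35 -0.    1.3  -0.1 ] F [-0.8  0.4  0.5] | shift [-0.56   -0.695   0.0214] turn 0
t 0.15 tcp [0.155  0.6052 0.2308] yaw(y axis) 1.32 q [ 1.22  0.49  1.35 -0.    1.3  -0.1 ] F [-0.8  0.4  0.5] | shift [-0.3379 -0.3318 -0.0989] turn 0
```

```bash
python3 jog.py '[{"x":-0.03, "y":-0.03, "z":-0.02, "twist":0.15}, {"x":-0.07, "y":-0.07, "z":-0.05, "twist":0.3}, {"x":-0.1, "y":-0.1, "z":-0.06, "twist":0.45}, {"x":-0.135, "y":-0.135, "z":-0.06, "twist":0.6}, {"x":-0.17, "y":-0.17, "z":-0.06, "twist":0.75}, {"x":-0.2, "y":-0.2, "z":-0.06, "twist":0.9}, {"x":-0.24, "y":-0.23, "z":-0.06, "twist":1.05}, {"x":-0.27, "y":-0.27, "z":-0.06, "twist":1.2}, {"x":-0.3, "y":-0.3, "z":-0.06, "twist":1.35}, {"x":-0.34, "y":-0.33, "z":-0.06, "twist":1.5}]' 0.0 40
python3 -c "
from h import *
go([.525,-.207,.23])"
```

```text
time: 1.15
tool_pos: [0.4024, 0.1997, 0.2914]
ee_rot: [[0.185, 0.983, -0.0], [0.983, -0.185, 0.0], [0.0, -0.0, -1.0]]
contact_force: [1.7, 2.0, -0.0]
opening: -0.003
gripper_force: 0.0
t 1.15 tcp [0.4024 0.1997 0.2914] yaw(y axis) -0.186 q [0.33 0.18 1.66 0.   1.3  0.51] F [ 1.7  2.  -0. ] | shift [-0.377   0.1957  0.0613] turn 0
```

```bash
python3 jog.py '[{"x":-0.04, "y":0.02}, {"x":-0.085, "y":0.045}, {"x":-0.13, "y":0.065}, {"x":-0.17, "y":0.09}, {"x":-0.21, "y":0.11}, {"x":-0.255, "y":0.13, "z":0.01}, {"x":-0.3, "y":0.155, "z":0.02}, {"x":-0.34, "y":0.175, "z":0.04}, {"x":-0.377, "y":0.196, "z":0.061}, {"x":-0.377, "y":0.196, "z":0.061}]'
python3 - <<'E'
from h import *
from workcell import manip, workorder, read_camera
go([.522,-.207,.176])
d={n:read_camera(n) for n in("scene","side","wrist")};pickle.dump(d,open("c1.pkl","wb"))
w=d["wrist"]
im=w["color"][:,:,::-1].copy()
import fit
for q in fit.W(fit.p,[fit.lid(fit.p[3],.115,0),[0,.08,.08],fit.lid(fit.p[3],.134,.062),fit.lid(fit.p[3],.134,-.062)]): 
    c=proj(w,q)[0];print(c);cv2.circle(im,tuple(int(v) for v in c),4,(0,0,255),1)
cv2.imwrite("pics/w1.png",im)
E
```

```text
time: 2.15
tool_pos: [0.528, -0.2087, 0.2271]
ee_rot: [[0.183, 0.983, -0.003], [0.983, -0.183, 0.001], [0.0, -0.003, -1.0]]
contact_force: [0.6, 0.5, 0.2]
opening: -0.004
gripper_force: 0.0
t 2.15 tcp [ 0.528  -0.2087  0.2271] yaw(y axis) -0.184 q [-0.48  0.42  1.49 -0.    1.23 -0.3 ] F [0.6 0.5 0.2] | shift [ 0.0006 -0.006   0.0512] turn 0
bun top (array([0.6325, 0.2566, 0.131 ]), [0.001, 0.001]) ring (array([ 0.5262, -0.0433,  0.0775]), [0.0014, 0.0014])
housing NL corner (array([0.4411, 0.0291, 0.0364]), [0.0006, 0.0006])
[314.15918891 220.4775187 ]
[287.38606933  15.47216232]
[271.26276628 141.98256143]
[315.19087942 306.4259025 ]
```

View pics/w1.png

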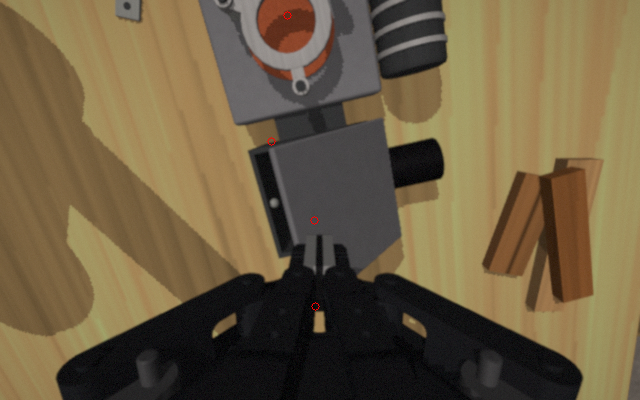

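The wrist view confirms the fit: projected ring centre (287,15) falls in the ring hole, and the fingertips at (318,245) are over the lid. Next I'll swing the lid down along its arc.

```bash
python3 jog.py '[{"y":-0.005, "z":0.02}, {"y":-0.006, "z":0.04}, {"y":-0.008, "z":0.05}, {"x":-0.002, "y":-0.014, "z":0.06}, {"x":-0.004, "y":-0.02, "z":0.068}, {"x":-0.005, "y":-0.026, "z":0.077}, {"x":-0.006, "y":-0.032, "z":0.087}, {"x":-0.007, "y":-0.036, "z":0.097}, {"x":-0.007, "y":-0.04, "z":0.107}, {"x":-0.007, "y":-0.041, "z":0.112}]'
python3 -c "
from h import *
go([.4836,-.208,.096])"
```

```text
time: 3.3
tool_pos: [0.4856, -0.2041, 0.1174]
ee_rot: [[0.179, 0.984, -0.001], [0.984, -0.179, 0.0], [0.0, -0.001, -1.0]]
contact_force: [-0.5, -0.6, 2.2]
opening: 0.001
gripper_force: 0.9
t 3.3 tcp [ 0.4856 -0.2041  0.1174] yaw(y axis) -0.18 q [-0.51  0.5   1.71 -0.    0.92 -0.33] F [-0.5 -0.6  2.2] | shift [-0.0042 -0.0013  0.0214] turn 0
```

```bash
python3 jog.py '[{"x":-0.002, "y":-0.001, "z":0.003}, {"x":-0.004, "y":-0.001, "z":0.006}, {"x":-0.004, "y":-0.002, "z":0.008}, {"x":-0.004, "y":-0.002, "z":0.01}, {"x":-0.004, "y":-0.002, "z":0.012}, {"x":-0.004, "y":-0.002, "z":0.014}]'
```

```text
time: 3.9
tool_pos: [0.4835, -0.208, 0.1048]
ee_rot: [[0.179, 0.984, 0.0], [0.984, -0.179, -0.001], [-0.001, 0.0, -1.0]]
contact_force: [-5.9, -1.7, 8.8]
opening: 0.001
gripper_force: 4.4
```

```bash
python3 jog.py '[{"z":0.001}, {"z":0.002}, {"z":0.003}, {"z":0.004}]';python3 jog.py '[{"z":0.001}, {"z":0.002}, {"z":0.002}]'
```

```text
time: 4.3
tool_pos: [0.4835, -0.2078, 0.1003]
ee_rot: [[0.179, 0.984, -0.0], [0.984, -0.179, -0.0], [-0.0, -0.0, -1.0]]
contact_force: [-2.3, -0.3, 3.3]
opening: -0.003
gripper_force: 1.6
time: 4.6
tool_pos: [0.4837, -0.2077, 0.0981]
ee_rot: [[0.179, 0.984, 0.0], [0.984, -0.179, 0.0], [0.0, -0.0, -1.0]]
contact_force: [-0.3, 1.2, -0.5]
opening: -0.001
gripper_force: 0.0
```

```bash
python3 jog.py '[{"z":0.001}, {"z":0.002}, {"z":0.003}, {"z":0.003}]';python3 jog.py '[{"z":-0.03}, {"z":-0.06}, {"z":-0.09}, {"z":-0.12}]'
python3 - <<'E'
from h import *
from workcell import manip, workorder, read_camera
d={n:read_camera(n) for n in("scene","side","wrist")};pickle.dump(d,open("c2.pkl","wb"))
s,e=d["scene"],d["side"]
a=cv2.resize(s["color"][90:240,210:350,::-1],None,fx=2.8,fy=2.8);b=cv2.resize(e["color"][220:370,290:430,::-1],None,fx=2.8,fy=2.8)
cv2.imwrite("pics/l2.png",np.hstack([a,b]))
go([.632,.256,.30],0)
E
```

```text
time: 5.0
tool_pos: [0.4837, -0.2078, 0.0958]
ee_rot: [[0.179, 0.984, 0.0], [0.984, -0.179, -0.0], [-0.0, 0.0, -1.0]]
contact_force: [-2.4, 1.1, 14.8]
opening: -0.003
gripper_force: 6.8
time: 5.4
tool_pos: [0.4835, -0.2076, 0.2164]
ee_rot: [[0.179, 0.984, 0.0], [0.984, -0.179, 0.0], [0.0, -0.0, -1.0]]
contact_force: [1.4, -1.0, 0.3]
opening: 0.002
gripper_force: 0.0
t 5.55 tcp [ 0.4845 -0.2082  0.2168] yaw(y axis) -0.18 q [-0.52  0.37  1.61  0.    1.16 -0.34] F [-0.5 -0.1 -0.6] | shift [ 0.483   0.0623 -0.0835] turn -0.18
```

View pics/l2.png

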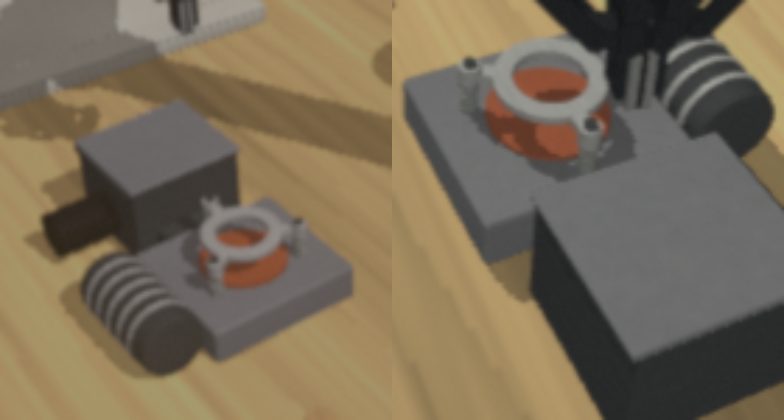

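Both views show the lid flat and shut, with no gap. Next, over to the bun foot.

Run:
```python
from h import *
go([.61,.22,.30],.8)
```

```text
t 5.55 tcp [ 0.4845 -0.2082  0.2168] yaw(y axis) -0.18 q [-0.52  0.37  1.61  0.    1.16 -0.34] F [-0.5 -0.1 -0.6] | shift [ 0.4436  0.0471 -0.0835] turn -0.98
```

```bash
python3 jog.py '[{"x":0.03, "y":0.01, "z":-0.03, "twist":-0.1}, {"x":0.075, "y":0.01, "z":-0.05, "twist":-0.2}, {"x":0.12, "y":0.02, "z":-0.06, "twist":-0.35}, {"x":0.165, "y":0.025, "z":-0.08, "twist":-0.5}, {"x":0.21, "y":0.03, "z":-0.083, "twist":-0.65}, {"x":0.26, "y":0.03, "z":-0.083, "twist":-0.8}, {"x":0.305, "y":0.035, "z":-0.083, "twist":-0.95}, {"x":0.35, "y":0.04, "z":-0.083, "twist":-0.98}, {"x":0.4, "y":0.045, "z":-0.083, "twist":-0.98}, {"x":0.444, "y":0.047, "z":-0.083, "twist":-0.98}]' 1.0
python3 jog.py '[{}, {}, {}]' | head -2
python3 - <<'E'
from h import *
from workcell import manip, workorder, read_camera
w=read_camera("wrist");pickle.dump({"wrist":w},open("c3.pkl","wb"))
s=manip.sense();E=w["extrinsics"];C=-E[:3,:3].T@E[:3,3];print("cam in tool",np.array(s["ee_rot"]).T@(C-s["tool_pos"]))
print(proj(w,[[.6325,.2566,.132],[.6325,.2566,0]]))
cv2.imwrite("pics/w3.png",w["color"][:,:,::-1])
E
```

```text
time: 6.55
tool_pos: [0.6094, 0.223, 0.2967]
ee_rot: [[-0.718, 0.696, -0.002], [0.696, 0.718, -0.0], [0.001, -0.001, -1.0]]
contact_force: [1.3, -0.0, -0.8]
opening: 1.004
gripper_force: 0.0
time: 6.85
tool_pos: [0.6091, 0.2199, 0.2974]
cam in tool [ 0.06879615 -0.00095202 -0.14302771]
[[359.07097994 178.18557454]
 [347.70948363 162.02989044]]
```

View pics/w3.png

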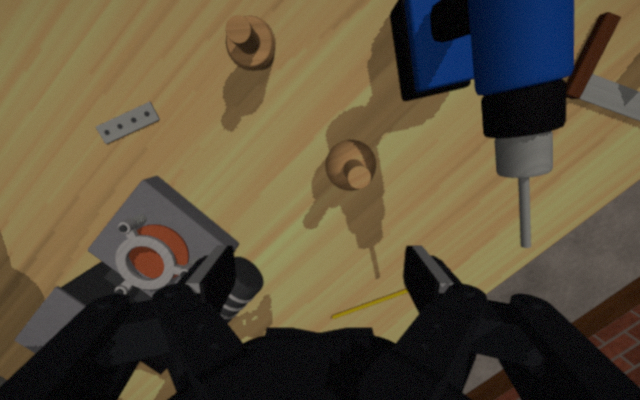

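Wrist view: bun spigot top at (358,176), within 2 px of the prediction. Ring hole centre at (147,262). The drill chuck is well clear. Next I'll combine the views.

Run:
```python
from h import *
d=load("c0.pkl");s,e=d["scene"],d["side"];w=load("c3.pkl")["wrist"]
print("bun",*tri((s,(324.5,238.5)),(e,(335.8,147)),(w,(358,176))))
print("ring",*tri((s,(296.5,172.3)),(e,(346.7,247.3)),(w,(147,262))))
go([.632,.256,.15],.8);go([.632,.256,.088],.8)
```

```text
bun [0.6317 0.2567 0.1307] [0.0003, 0.0019, 0.0016]
ring [ 0.5258 -0.0432  0.0773] [0.0011, 0.0018, 0.0008]
t 6.9 tcp [0.6091 0.2196 0.2977] yaw(y axis) 0.799 q [ 0.25  0.48  1.19 -0.    1.48 -0.55] F [-0.7 -0.2  0.5] | shift [0.009  0.0422 0.1477] turn -0.001
t 6.9 tcp [0.6091 0.2196 0.2977] yaw(y axis) 0.799 q [ 0.25  0.48  1.19 -0.    1.48 -0.55] F [-0.7 -0.2  0.5] | shift [0.0089 0.0422 0.2097] turn -0.001
```

```bash
python3 jog.py '[{"x":0.004, "y":0.02, "z":0.02}, {"x":0.009, "y":0.042, "z":0.05}, {"x":0.009, "y":0.042, "z":0.09}, {"x":0.009, "y":0.042, "z":0.12}, {"x":0.009, "y":0.042, "z":0.15}, {"x":0.009, "y":0.042, "z":0.17}, {"x":0.009, "y":0.042, "z":0.19}, {"x":0.009, "y":0.042, "z":0.205}, {"x":0.009, "y":0.042, "z":0.209}, {"x":0.009, "y":0.042, "z":0.209}]' 1.0
python3 -c "
from h import *
go([.632,.2565,.088],.8)"
```

```text
time: 7.9
tool_pos: [0.6322, 0.2566, 0.0892]
ee_rot: [[-0.717, 0.697, -0.0], [0.697, 0.717, -0.0], [0.0, -0.0, -1.0]]
contact_force: [0.3, 0.9, 0.1]
opening: 1.004
gripper_force: 0.0
t 7.9 tcp [0.6322 0.2566 0.0892] yaw(y axis) 0.799 q [ 0.3   0.72  1.33 -0.    1.09 -0.5 ] F [0.3 0.9 0.1] | shift [ 0.0001 -0.0002  0.0012] turn -0.001
```

```bash
python3 jog.py '[{}, {}, {}, {}, {}, {}, {}, {}, {}, {}]' 0.0 100
python3 jog.py '[{"z":-0.01}, {"z":-0.02}, {"z":-0.04}, {"z":-0.06}, {"z":-0.08}, {"z":-0.1}, {"z":-0.12}, {"z":-0.12}]'
python3 -c "
from h import *
go([.526,-.0425,.209]);go([.526,-.0425,.18])"
```

```text
time: 8.9
tool_pos: [0.6326, 0.2573, 0.09]
ee_rot: [[-0.717, 0.697, 0.001], [0.697, 0.717, 0.0], [-0.001, 0.001, -1.0]]
contact_force: [-1.0, 0.2, 5.5]
opening: 0.283
gripper_force: 97.7
time: 9.7
tool_pos: [0.6335, 0.2575, 0.2128]
ee_rot: [[-0.717, 0.697, 0.005], [0.697, 0.717, 0.002], [-0.002, 0.005, -1.0]]
contact_force: [2.0, -0.0, -3.1]
opening: 0.284
gripper_force: 98.3
t 9.7 tcp [0.6335 0.2575 0.2128] yaw(y axis) 0.8 q [ 0.3   0.59  1.21 -0.    1.33 -0.5 ] F [ 2.  -0.  -3.1] | shift [-0.1319 -0.2901  0.0029] turn 0
t 9.7 tcp [0.6335 0.2575 0.2128] yaw(y axis) 0.8 q [ 0.3   0.59  1.21 -0.    1.33 -0.5 ] F [ 2.  -0.  -3.1] | shift [-0.1318 -0.2902  0.0319] turn 0
```

```bash
python3 jog.py '[{"x":-0.01, "y":-0.02}, {"x":-0.025, "y":-0.055}, {"x":-0.042, "y":-0.095}, {"x":-0.06, "y":-0.135}, {"x":-0.08, "y":-0.175}, {"x":-0.098, "y":-0.215}, {"x":-0.115, "y":-0.25}, {"x":-0.127, "y":-0.28}, {"x":-0.132, "y":-0.29}, {"x":-0.132, "y":-0.29}]'
python3 jog.py '[{"z":0.005}, {"z":0.01}, {"z":0.01}, {"z":0.01}]'
python3 - <<'E'
from h import *
from workcell import manip, workorder, read_camera
d={n:read_camera(n) for n in("scene","side")};pickle.dump(d,open("c4.pkl","wb"))
s,e=d["scene"],d["side"]
crop(s,250,95,350,215,4,"pics/a.png");crop(e,297,155,397,275,4,"pics/b.png")
cv2.imwrite("pics/m4.png",np.hstack([cv2.imread("pics/a.png"),cv2.imread("pics/b.png")]))
go([.526,-.0425,.16])
E
```

```text
time: 10.7
tool_pos: [0.5242, -0.044, 0.2089]
ee_rot: [[-0.716, 0.698, -0.001], [0.698, 0.716, 0.0], [0.0, -0.0, -1.0]]
contact_force: [0.0, 0.5, -2.0]
opening: 0.28
gripper_force: 98.8
time: 11.1
tool_pos: [0.5248, -0.0422, 0.1989]
ee_rot: [[-0.718, 0.696, -0.001], [0.696, 0.718, 0.0], [0.001, -0.0, -1.0]]
contact_force: [-0.0, -0.0, -2.9]
opening: 0.277
gripper_force: 98.8
t 11.2 tcp [ 0.525  -0.0425  0.1993] yaw(y axis) 0.801 q [-0.19  0.39  1.63  0.    1.12 -0.99] F [-0.1  0.3 -2.6] | shift [-0.0007  0.0007  0.0393] turn 0
```

View pics/m4.png

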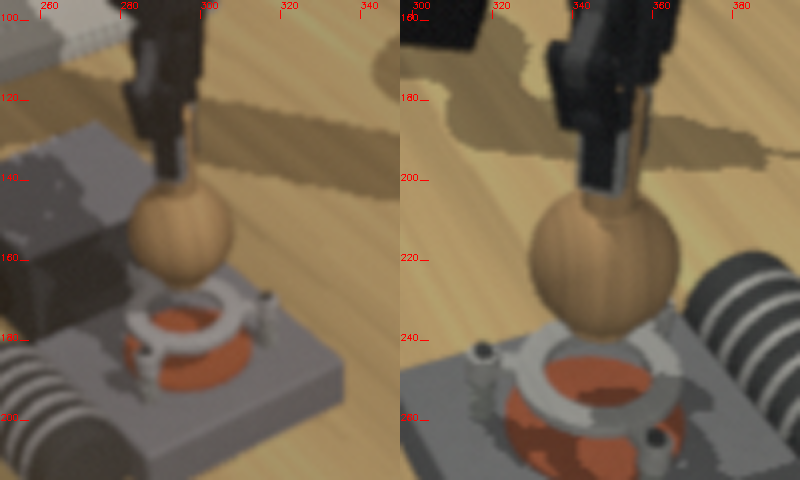

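Run:
```python
from h import *
d=load("c4.pkl");s,e=d["scene"],d["side"]
print("ball",*tri((s,(295.3,153.7)),(e,(348.1,221.4))))
print("ring",*tri((s,(296.5,172.3)),(e,(346.6,247.3))))
```

```text
ball [ 0.5261 -0.0414  0.1428] [0.001, 0.001]
ring [ 0.5262 -0.0432  0.0774] [0.0013, 0.0013]
```

Ball axis and ring agree within 2 mm, and the foot is upright. Next I'll lower it.

```bash
python3 jog.py '[{"x":-0.001, "z":0.01}, {"x":-0.001, "z":0.02}, {"x":-0.001, "z":0.03}, {"x":-0.001, "z":0.036}, {"x":-0.001, "z":0.038}, {"x":-0.001, "z":0.04}, {"x":-0.001, "z":0.042}, {"x":-0.001, "z":0.044}, {"x":-0.001, "z":0.044}]'
```

```text
time: 12.1
tool_pos: [0.5256, -0.0436, 0.1552]
ee_rot: [[-0.717, 0.697, 0.0], [0.697, 0.717, -0.0], [-0.0, 0.0, -1.0]]
contact_force: [0.2, -0.2, -2.0]
opening: 0.279
gripper_force: 98.8
```

```bash
for i in 1; do python3 jog.py '[{"z":0.002}, {"z":0.004}, {"z":0.006}, {"z":0.006}]'; python3 jog.py '[{"z":0.002}, {"z":0.004}, {"z":0.006}, {"z":0.006}]'; python3 jog.py '[{"z":0.002}, {"z":0.004}, {"z":0.004}]';done | grep -E "tool_pos|contact|opening"
```

```text
tool_pos: [0.5257, -0.0437, 0.1492]
contact_force: [-0.2, -1.5, 4.1]
opening: 0.279
tool_pos: [0.5258, -0.0437, 0.1434]
contact_force: [-0.7, -2.3, 7.0]
opening: 0.279
tool_pos: [0.5258, -0.0438, 0.1395]
contact_force: [-0.9, -2.4, 7.6]
opening: 0.283
```

```bash
for i in 1; do python3 jog.py '[{"x":-0.001, "y":-0.001, "z":0.001}, {"x":-0.001, "y":-0.001, "z":0.003}, {"x":-0.001, "y":-0.001, "z":0.003}]'; python3 jog.py '[{"z":0.001}, {"z":0.002}, {"z":0.002}]'; python3 jog.py '[{"z":0.001}, {"z":0.002}, {"z":0.002}]';done | grep -E "tool_pos|contact|opening"
```

```text
tool_pos: [0.5258, -0.0446, 0.1365]
contact_force: [-0.3, 2.8, 10.2]
opening: 0.279
tool_pos: [0.5263, -0.0447, 0.1359]
contact_force: [-6.3, 4.4, 31.8]
opening: 0.282
tool_pos: [0.5268, -0.0449, 0.1357]
contact_force: [-14.6, 5.4, 68.8]
opening: 0.283
```

Hard contact at TCP z 0.136, which is where the sole meets the disc. I'll ease the push to about 30 N and check.

```bash
python3 jog.py '[{"z":-0.001}, {"z":-0.002}, {"z":-0.002}, {"z":-0.002}, {"z":-0.002}]'
python3 - <<'E'
from h import *
from workcell import manip, workorder, read_camera
d={n:read_camera(n) for n in("scene","side")};pickle.dump(d,open("c5.pkl","wb"))
s,e=d["scene"],d["side"]
crop(s,240,95,340,215,4,"pics/a.png");crop(e,305,190,405,310,4,"pics/b.png")
cv2.imwrite("pics/m5.png",np.hstack([cv2.imread("pics/a.png"),cv2.imread("pics/b.png")]))
go([.526,-.0425,.136])
E
```

```text
time: 14.6
tool_pos: [0.5262, -0.0447, 0.1359]
ee_rot: [[-0.717, 0.697, 0.002], [0.697, 0.717, 0.0], [-0.002, 0.002, -1.0]]
contact_force: [-5.9, 4.1, 33.0]
opening: 0.276
gripper_force: 101.9
t 14.7 tcp [ 0.5262 -0.0447  0.1359] yaw(y axis) 0.8 q [-0.2   0.48  1.7   0.    0.96 -1.  ] F [-6.8  4.6 33.3] | shift [ 0.0017  0.0014 -0.0001] turn 0
```

View pics/m5.png

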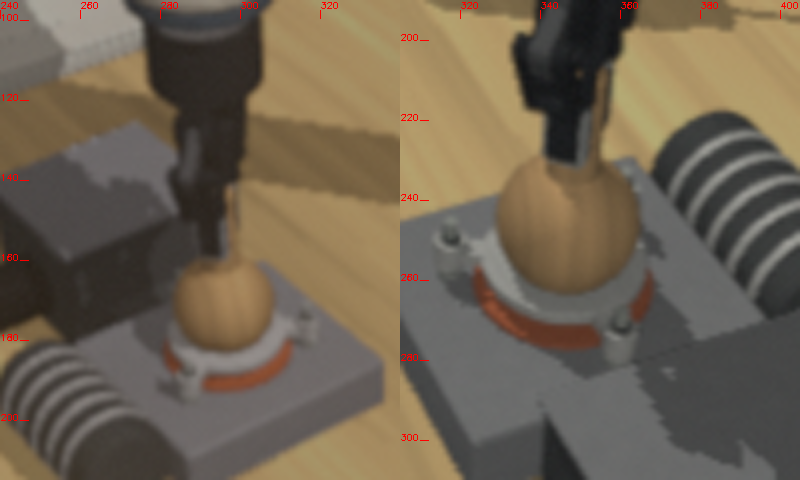

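The ball sits in the lowered ring just above the disc, upright, and the lid is still shut. Sole height is 0.136 − 0.090 = 0.046, which matches the disc. I'm handing in.

```bash
python3 -c "
from workcell import manip, workorder, read_camera
print(workorder.hand_in())"
```

```text
the job is handed in; nothing more can be done
None
```

The job is handed in: I clicked the dust-box lid shut first, then stood the bun foot upright in the ring cradle. It is still held pressed with its sole on the abrasive disc at about 33 N, after a brief peak near 69 N at the wrist on first contact.

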